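# Close and lock the hatch of the bench dust extractor

### The job

With the fingertips only, push the filter hatch of the dust extractor fully home along its rails; then set a fingertip in the slot of the quarter-turn cam fastener and turn it clockwise, as far as it goes, so that its tongue lies across the near edge of the hatch and keeps it from sliding back. Do not lift the hatch, leave the jars, tools and other things on the bench where they are, and finish with the hand clear.

Things in the scene. Friction and masses are not known exactly. Their poses are not given: they have to be found in the camera images.
- extractor: fixed grey box, 290 x 290 mm, flat deck 70 mm above the table. Origin under its centre, x from its louvred near side to its rear, y to its left, z up. A housing along the rear edge, 35 mm deep and high, is the hatch's stop. Two rails along x (x -5 to 110 mm, 18 mm above the deck, outer faces at y -37 and 117 mm) overlap the hatch's sides with 2 mm play
- hatch: loose aluminium plate, 140 (x) x 130 (y) x 12 mm, about 0.5 kg, on the deck between the rails, sliding along the extractor's x with 2 to 8 N. Origin under its centre, axes as the extractor's. Fully home (against the rear housing) its origin is at x 40, y 40, z 70 mm in the extractor's frame; it starts 25 to 55 mm short of that, towards the near side
- hatch_tab (a point): middle of the near face of the hatch's upright tab: a 60 (y) x 6 mm flange along the near edge, flush with that edge, from 12 to 33 mm above the deck; this point is 22 mm above the deck. Push here towards the extractor's +x
- cam_slot (a point): on the cam fastener's axis, on the floor of its slot, 10 mm above the deck; at x -42, y -85, z 80 mm in the extractor's frame. Steel disc 84 mm across with two half-moons 18 mm high; between them a slot 34 mm wide, open at top and both ends. In line with it a tongue 18 mm wide, 10 mm thick reaches 92 mm from the axis. Its -x points along slot and tongue, turning with them; z up
- cam (a joint): turn of the cam fastener in rad, growing clockwise from above. 0 (open): tongue along the extractor's -x. 1.571 (locked, hard stop): tongue along its +y, across the hatch's near edge, 2 to 3 mm clear of it when the hatch is home. Starts at 0 to 0.35, needs about 0.15 N m (6 N at 25 mm from the axis), stays where left. A hatch not home blocks the tongue
- stone_jar: small lidded clear jar, 36 mm across, 36 mm high, standing on the extractor's deck behind the fastener (on its right, rear part); origin under its centre
- bead_jar: lidded clear jar, 40 mm across, 45 mm high, on the table in front of the extractor; origin under its centre
- flux_jar: lidded amber jar, 52 mm across, 60 mm high, on the table to the right of the extractor; origin under its centre
- hammer: small hammer lying on the table to the left; origin under its middle
- loupe: folding loupe, 93 mm long, 20 mm high, lying on the table to the right; origin under its black barrel
- file: flat file with a wooden handle, 200 mm long, lying on the table along the extractor's left side; origin in its middle, at table level
- bangle: brass bangle, 64 mm across, 9 mm high, on the table in front of the extractor; origin under its centre
Not all that is in view belongs to the job. There is more than one size of the hatch; the job needs the middle-sized.

How it is judged:
On the way, in this order (a step that is already met when the one before it is completed fails the run):
1. the hatch is pushed home while the fastener is still open (x of hatch in the frame of extractor above 0.036 m and value of joint cam below 0.8 rad), for 0.2 s.
2. the fastener is turned to its locked position (value of joint cam above 1.45 rad), for 0.2 s.
At the end, for the whole second after the job is handed in: the hatch is within 4 mm of fully home, lying on the deck and at rest, and the fastener is turned to within 0.12 rad (7 degrees) of its stop, tongue across the hatch's near edge (x of hatch in the frame of extractor above 0.036 m and value of joint cam above 1.45 rad and linear speed of hatch below 0.01 m/s and height (world z) of hatch below 0.076 m); the robot touches nothing.
It fails at once if the hatch is lifted or tipped (height (world z) of hatch above 0.082 m or height (world z) of hatch below 0.06 m or angle between hatch's own z axis and vertical above 0.12 rad).
It fails at once if a jar, tool or bangle is moved by more than 25 mm or lifted (distance of any of stone_jar, bead_jar, flux_jar, hammer, loupe, file, bangle from where it was at the start of the episode above 0.025 m).
It also fails if it takes over 51 s, if anything falls off the work surface, if the arm or the gripper's body presses on something with over 40 N, if the wrist force passes 120 N, or if a joint passes its speed limit or range.

### The arm

A 6-joint arm with a two-finger parallel gripper is mounted at the origin on the work surface. World frame = base frame: x ahead of the robot, y to its left, z up, the work surface at z = 0. Lengths are in m, angles in rad, forces in N, time in s.
With the tool pointing down it reaches from about 0.35 to 0.775 m from the base axis. Payload 7.3 kg.
Tool frame: the origin (TCP) lies at the very end of the fingers, on their centre line; the grasp point (between the pads) lies 19 mm behind it (robot.pinch_z is the distance from the TCP to the grasp point, in m); z points along the fingers, y is the line along which they close (so a half turn about z gives the same grasp; the last joint's range is limited). The gripper opens to 92 mm and grips with 3 to 60 N. Pads are 19 mm wide; open, the fingers measure 130 mm over their backs; the gripper's body (75 mm by 190 mm) begins 47 mm behind the grasp point.
Start: joints at [-1.402, 0.342, 1.524, -0, 1.275, -0.146], TCP at [0.163, -0.499, 0.227] pointing down, gripper open.
Joint ranges: [-2.53, 2.53], [-0.77, 2.02], [0.04, 2.7], [-1, 4.14], [0.28, 2.66], [-3.11, 3.11]. Speed limits (rad/s): [2.57, 2.57, 3.14, 3.14, 3.14, 3.14].

### API

Orientations are given as [roll, pitch, yaw] about the fixed x, y, z axes, in that order (R = Rz(yaw) Ry(pitch) Rx(roll)).
In Python, from cell import robot gives the robot as it stands.
- The arm moves only by the tool move_arm, never from a script. Its argument "motion" is a list of rows, each a list of 6 numbers: the shift along the tool's x, y, z in units of 0.1 m (1.0 is 0.1 m), then the turn, a rotation vector about the tool's x, y, z in units of pi rad (1.0 is pi rad). In form: [[dx, dy, dz, rx, ry, rz], ...]. A call has 1 to 12 rows; each row is the pose to reach, as a shift and turn from the pose commanded when the call began, along the tool's axes at that moment, turning the shorter way round; what a row does not reach only later rows make up. A row lasts 1/8 s, in which the tool goes at most 62.5 mm and 10.7 degrees, less where a joint would pass 70% of its speed; a pose out of reach is approached as far as the arm can. A call with a number of a shift or a turn outside -1 to 1 is refused whole. A call with a gripper value outside its range is refused whole. "fingers" is the opening, from -1 (shut) to 1 (fully open), set as the call begins (left out, the last holds). The fingers move at their own pace and stop on an object; "newtons" is the grip in N (left out, the last holds). Time passes only in rows, so rows that repeat a pose let the fingers close. It gives the time, the measured TCP pose, the force, the opening and the grip force at its end, in the units of the state.
- robot.observe(): the state, without advancing time (a new reading comes with each control period).
- robot.read_camera(name): name is "side" or "top" or "wrist"; returns a dict with "image" (420x560x3 uint8, red, green, blue), "range_z" (420x560 float32, m along the optical axis (not along the pixel's ray), 0 where there is no reading), "vfov" (degrees; the focal length in pixels is half the picture's height over the tangent of half this angle, whatever the lens; pixels are square), "cx", "cy" (the principal point, pixels), "extrinsics" (4x4, takes a point from camera to world coordinates); the wrist camera has in their place "hand_eye" (4x4, takes a point from camera to tool coordinates, whose origin is the TCP and whose axes are the flange's). Camera axes: x right, y up, looking along -z (the intrinsics and any distortion apply to the point x, -y, -z); pixel columns grow to the right and rows downward; lengths in m; the calibration is good to about 2 mm. A picture is of the moment at which its call begins: read the wrist's pose just before it.
- robot.hand_in(): hands the job in; it is judged then, once.
The state is a dict: "time": time; "qpos": joint angles; "qvel": joint speeds; "joint_efforts": joint torques, N m; "tool_pos": TCP position; "tool_rot": TCP orientation; "contact_force": force on the tool from outside, world axes, zero at the start; "torque": the same for the moment, N m; "opening": finger opening in m; "grip_force": force on a finger pad.
Only numpy, scipy, OpenCV 4.12 (cv2) and the standard library are available. Lean on these libraries where they do the work, as an engineer would, in place of code of your own. Each camera call takes 0.05 s, during which the arm holds its last target. There are 200 camera calls.

## Working session

There is one attempt and no reset: what is moved stays moved. The work goes in short steps, Python scripts to look and compute and a tool call to move; the robot and the scene stay as the last step left them, time stands still between calls to the robot, and variables do not carry over. Pictures are saved under pics/ and viewed, at most 10 in all, crops included, and the job is handed in when it is done.

Besides the shell and the picture viewer there is one more tool, called after "Request:" as a command line: name --pt "numbers of a row" for each row, then --argument value for the rest. move_arm: Moves the arm, as the interface text tells. Shifts and turns lie within -1 to 1; 1 stands for 0.1 m of shift or pi rad of turn. Its arguments: {"type":"object","properties":{"motion":{"type":"array"},"fingers":{"type":"number"},"newtons":{"type":"number"}},"required":["motion"]}

```bash
mkdir -p pics; cat > h.py <<'E'
import numpy as np,cv2
from cell import robot
from scipy.spatial.transform import Rotation as R
def cloud(c,T=None):
    h,w=c["range_z"].shape; f=h/2/np.tan(np.radians(c["vfov"])/2)
    v,u=np.mgrid[:h,:w]; z=c["range_z"]
    P=np.stack([(u-c["cx"])/f*z,-(v-c["cy"])/f*z,-z],-1)
    T=c["extrinsics"] if T is None else T
    return P@T[:3,:3].T+T[:3,3]
def snap(n):
    T=None
    if n=="wrist":
        s=robot.observe(); 
        W=np.eye(4); W[:3,:3]=R.from_euler("xyz",s["tool_rot"]).as_matrix(); W[:3,3]=s["tool_pos"]
    c=robot.read_camera(n)
    if n=="wrist": T=W@c["hand_eye"]
    return c["image"],cloud(c,T),c
E
python3 - <<'E'
from h import *
for n in("top","side"):
    im,P,c=snap(n); cv2.imwrite(f"pics/{n}.png",im[:,:,::-1]); np.savez(f"{n}.npz",im=im,P=P)
    print(n,{k:c[k] for k in c if k not in("image","range_z")})
print(robot.observe())
E
```

```text
top {'vfov': 46.68560327013133, 'cx': 291.8074825273071, 'cy': 210.55756642043906, 'extrinsics': array([[-0.02979917,  0.9868893 , -0.15862386,  0.27597714],
       [-0.99954889, -0.02882681,  0.00842782,  0.0441445 ],
       [ 0.0037447 ,  0.15880344,  0.98730312,  1.45099504],
       [ 0.        ,  0.        ,  0.        ,  1.        ]])}
side {'vfov': 53.73030532554062, 'cx': 277.75741218283406, 'cy': 208.86306828224966, 'extrinsics': array([[ 9.90485721e-01,  9.57361988e-02, -9.88565455e-02,
         3.91522314e-01],
       [-1.37615322e-01,  6.90333222e-01, -7.10283088e-01,
        -7.58523579e-01],
       [ 2.44154649e-04,  7.17129432e-01,  6.96939967e-01,
         8.34800765e-01],
       [ 0.00000000e+00,  0.00000000e+00,  0.00000000e+00,
         1.00000000e+00]])}
{'time': 0.1, 'qpos': array([-1.40197154e+00,  3.42659166e-01,  1.52493936e+00,  8.24002225e-06,
        1.27538073e+00, -1.46038926e-01]), 'qvel': array([-0.00180258, -0.00232348, -0.00292626,  0.00060565, -0.00093317,
        0.00107827]), 'joint_efforts': array([ 1.90000217e-03, -4.32001126e+01, -2.44694299e+01,  7.19470927e-02,
        5.25802025e-02, -4.29523050e-05]), 'tool_pos': array([ 0.16252771, -0.49882486,  0.22610504]), 'tool_rot': array([-3.14022196e+00, -2.09575111e-04,  3.14861168e-01]), 'contact_force': array([-0.88932277,  0.89368395, -0.86146182]), 'torque': array([ 0.01414454, -0.01742479, -0.01828106]), 'grip_force': 0.0, 'opening': 0.09187586954681466}
```

View pics/top.png

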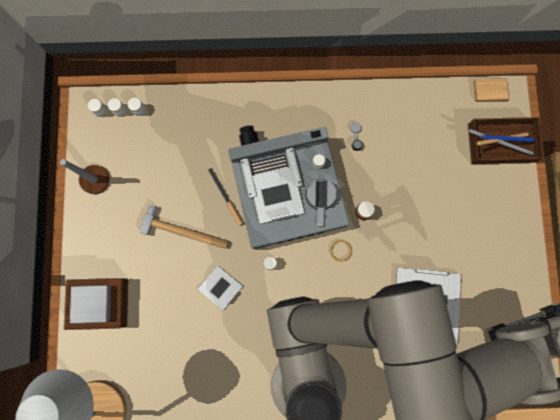

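View pics/side.png

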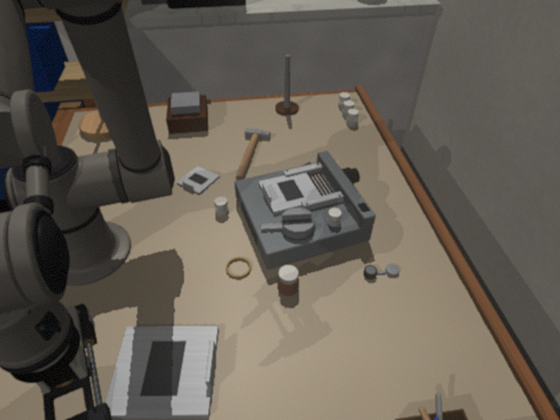

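```bash
python3 - <<'E'
from h import *
d=np.load("top.npz");P=d["P"];im=d["im"]
sel=np.zeros(P.shape[:2],bool);sel[120:260,225:352]=1
m=(sel&(P[...,2]>0.055)&(P[...,2]<0.125)).astype(np.uint8)
m=cv2.morphologyEx(m,cv2.MORPH_OPEN,np.ones((21,21),np.uint8))>0
m&=(P[...,2]>0.055)
Q=P[m][:,:2].astype(np.float32)
r=cv2.minAreaRect(Q*1000);print(r)
dk=m&(abs(P[...,2]-.07)<.006);print("deck z",np.median(P[dk][:,2]))
c=np.array(r[0])/1000
for a in [r[2],r[2]-90]:
    if abs(a)<45: yaw=np.radians(a)
print("yaw",np.degrees(yaw))
Rz=np.array([[np.cos(yaw),-np.sin(yaw)],[np.sin(yaw),np.cos(yaw)]])
# rectified map extractor frame, 2px/mm -> 
L=(P[...,:2]-c)@Rz
print("bbox by percentiles",np.percentile(L[m],[0.5,99.5],axis=0))
for n in ("bead_jar",(263,270)),("bangle",(250,341)),("flux",(210,366)),("stone",(160,319)):
    print(n,P[n[1]])
s=np.load("side.npz")
print("flux side",s["P"][272,288],"stone side",s["P"][212,335])
u=cv2.resize(im[120:285,220:385],None,fx=3.6,fy=3.6,interpolation=2)
cv2.imwrite("pics/topc.png",u[:,:,::-1])
E
```

```text
((556.437744140625, 38.965972900390625), (272.226806640625, 289.87725830078125), 11.849254608154297)
deck z 0.07098675255307363
yaw 11.849254608154297
bbox by percentiles [[-0.13272563 -0.14154332]
 [ 0.12801915  0.13839896]]
('bead_jar', (263, 270)) [0.35115817 0.09950902 0.04198689]
('bangle', (250, 341)) [ 0.38551614 -0.11105029  0.00272871]
('flux', (210, 366)) [ 0.49446731 -0.18229607  0.06223283]
('stone', (160, 319)) [ 0.63424583 -0.04874374  0.11094586]
flux side [ 0.49574628 -0.18181228  0.06218632] stone side [ 0.63520289 -0.04682026  0.10621359]
```

View pics/topc.png

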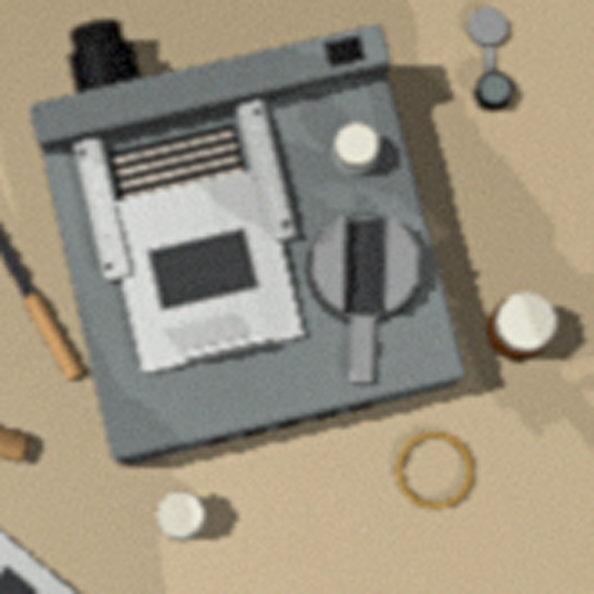

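Request:
move_arm --pt "0.5 -0.45 -0.15 0 0 0" --pt "0.98 -0.92 -0.25 0 0 0" --pt "0.98 -0.92 -0.25 0 0 0" --fingers -1

```text
time: 0.48
tool_pos: [0.2284, -0.3788, 0.2523]
tool_rot: [3.142, -0.0, 0.318]
contact_force: [-0.7, -0.7, -0.5]
opening: 0.0664
grip_force: 0.0
```

Request:
move_arm --pt "0.5 -0.45 -0.15 0 0 0" --pt "0.98 -0.92 -0.25 0 0 0" --pt "0.98 -0.92 -0.25 0 0 0"

```text
time: 0.85
tool_pos: [0.293, -0.2617, 0.2773]
tool_rot: [3.141, -0.001, 0.318]
contact_force: [0.3, -0.8, 0.4]
opening: 0.0368
grip_force: 0.0
```

Request:
move_arm --pt "0.5 -0.45 -0.15 0 0 0" --pt "0.98 -0.92 -0.25 0 0 0" --pt "0.98 -0.92 -0.25 0 0 0"

```text
time: 1.23
tool_pos: [0.3579, -0.1443, 0.302]
tool_rot: [3.141, -0.001, 0.319]
contact_force: [0.6, -0.8, 0.3]
opening: 0.0066
grip_force: 0.0
```

Request:
move_arm --pt "0.5 -0.45 -0.15 0 0 0.034" --pt "0.98 -0.92 -0.25 0 0 0.034" --pt "0.98 -0.92 -0.25 0 0 0.034" --pt "0.98 -0.92 -0.25 0 0 0.034" --pt "0.98 -0.92 -0.25 0 0 0.034"

```text
time: 1.85
tool_pos: [0.4209, -0.0296, 0.3262]
tool_rot: [3.141, 0.001, 0.206]
contact_force: [0.1, -0.2, -0.5]
opening: 0.0004
grip_force: 0.0
```

```bash
python3 - <<'E'
from h import *
im,P,c=snap("wrist"); s=robot.observe(); print(s["time"],s["tool_pos"],s["tool_rot"],s["qpos"],s["opening"]); print(c["hand_eye"],c["vfov"])
cv2.imwrite("pics/w1.png",im[:,:,::-1]);np.savez("w1.npz",im=im,P=P)
E
```

```text
1.9 [ 0.42089263 -0.02957045  0.32630207] [3.14135002e+00 1.04093816e-03 2.05418151e-01] [-2.51699229e-01  8.29298585e-02  1.58468578e+00 -6.80289443e-04
  1.47480401e+00  1.11374430e+00] 0.0004242742774464505
[[ 2.51079559e-04  9.55679188e-01  2.94409964e-01  7.94211958e-02]
 [ 9.99999948e-01 -1.80357929e-04 -2.67366043e-04 -6.29316076e-04]
 [-2.02416992e-04  2.94410016e-01 -9.55679183e-01 -1.58344797e-01]
 [ 0.00000000e+00  0.00000000e+00  0.00000000e+00  1.00000000e+00]] 60.22940081901806
```

View pics/w1.png

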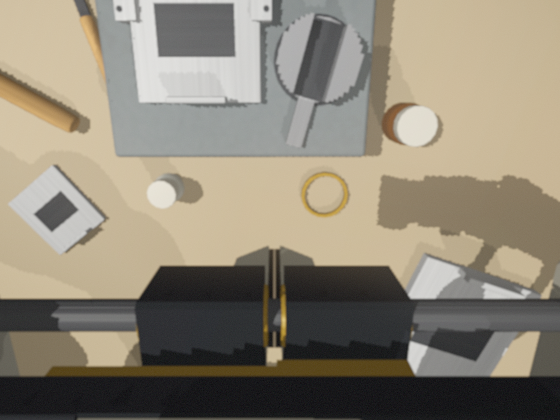

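```bash
python3 - <<'E'
from h import *
d=np.load("w1.npz");P=d["P"]
yaw=.207
for y in(150,130,110):print("deck z",P[y,135:280,2].mean())
m=np.zeros(P.shape[:2],bool);m[:175,90:385]=1
dk=m&(P[...,2]>.06)&(P[...,2]<.082)
near=[];
for u in range(125,360,3):
    r=np.where(dk[:,u])[0].max();near.append(P[r,u,:2])
near=np.array(near);k=np.polyfit(near[:,1],near[:,0],1);res=near[:,0]-np.polyval(k,near[:,1]);g=abs(res)<.003
k=np.polyfit(near[g,1],near[g,0],1);yaw=-np.arctan(k[0]);print("near edge",k,"yaw",yaw,g.mean())
right=np.array([P[r,np.where(dk[r])[0].max(),:2] for r in range(60,150,3)])
left=np.array([P[r,np.where(dk[r])[0].min(),:2] for r in range(60,150,3)])
Rz=np.array([[np.cos(yaw),-np.sin(yaw)],[np.sin(yaw),np.cos(yaw)]])
xn=np.median(near[g]@Rz[:,0]);yr=np.median(right@Rz[:,1]);yl=np.median(left@Rz[:,1])
kr=np.polyfit(right[:,0],right[:,1],1);kl=np.polyfit(left[:,0],left[:,1],1)
print("yaws sides",np.arctan(kr[0]),np.arctan(kl[0]),"xn,yr,yl",xn,yr,yl,"width",yl-yr)
c=Rz@np.array([xn+.145,(yr+yl)/2]);print("origin",c)
L=(P[...,:2]-c)@Rz
# tab: points z .097-.108, y in 0..80
t=m&(P[...,2]>.094)&(P[...,2]<.112)&(abs(L[...,1]-.04)<.045)&(L[...,0]<0)&(L[...,0]>-.12)
print("tab",t.sum(),np.percentile(L[t],[2,50,98],axis=0))
h=m&(P[...,2]>.078)&(P[...,2]<.087)&(abs(L[...,1]-.04)<.08)&(L[...,0]<-.02)
print("hatch",np.percentile(L[h],[1,50,99],axis=0))
# tongue & disc
q=m&(P[...,2]>.0745)&(P[...,2]<.105)&(L[...,1]<-.035)&(L[...,1]>-.145)&(L[...,0]<.0)
tg=q&(L[...,0]<-.095); 
print("tongue far",np.median(L[tg],axis=0),tg.sum(),"z",np.median(P[tg][:,2]))
v=np.median(L[tg],axis=0)-[-.042,-.085];print("cam",np.arctan2(v[1],-v[0]))
hm=m&(P[...,2]>.093)&(P[...,2]<.104)&(L[...,1]<-.035)
print("halfmoons circle mm",cv2.minEnclosingCircle((L[hm]*1000).astype(np.float32)))
ax=c+Rz@[-.042,-.085];print("cam axis world",ax)
np.savez("fr.npz",c=c,yaw=yaw)
s=np.load("side.npz")["P"][212,335][:2];print("stone L",(s-c)@Rz)
E
```

```text
deck z 0.07291701252703095
deck z 0.07582643914296501
deck z 0.07302577800509835
near edge [-0.20964609  0.42455486] yaw 0.20665320859873812 1.0
yaws sides 0.20412997009392136 0.2069415161565834 xn,yr,yl 0.41548004532344845 -0.2182066909324977 0.06822148717287875 width 0.28642817810537646
origin [0.56394216 0.04160537]
tab 390 [[-0.08385717  0.01062372]
 [-0.08091873  0.03789165]
 [-0.07806065  0.06860847]]
hatch [[-0.08228864 -0.02351862]
 [-0.04928754  0.03969663]
 [-0.02074709  0.10384844]]
tongue far [-0.11287463 -0.06533753] 567 z 0.08020990363736791
cam 0.27062028499486374
halfmoons circle mm ((-42.44487380981445, -84.57206726074219), 43.79258346557617)
cam axis world [ 0.54027656 -0.05020388]
stone L [ 0.05160086 -0.10116588]
```

Request:
move_arm --pt "0.18 -0.4 0.5 0 0 0" --pt "0.36 -0.8 1.0 0 0 0" --pt "0.36 -0.8 1.0 0 0 0"

```text
time: 2.28
tool_pos: [0.4382, 0.0582, 0.2238]
tool_rot: [-3.14, 0.006, 0.208]
contact_force: [-0.4, -0.3, -0.1]
opening: 0.0004
grip_force: 0.0
```

Request:
move_arm --pt "0 0 0.5 0 0 0" --pt "0 0 1.0 0 0 0" --pt "0 0 1.0 0 0 0"

```text
time: 2.65
tool_pos: [0.4383, 0.0564, 0.1251]
tool_rot: [-3.141, 0.006, 0.206]
contact_force: [-0.1, 0.3, 0.9]
opening: 0.0002
grip_force: 0.0
```

Request:
move_arm --pt "0 0 0.25 0 0 0" --pt "0 0 0.46 0 0 0" --pt "0 0 0.46 0 0 0" --pt "0 0 0.46 0 0 0"

```text
time: 3.15
tool_pos: [0.4416, 0.0572, 0.0827]
tool_rot: [3.141, -0.003, 0.207]
contact_force: [0.0, 0.3, -0.6]
opening: 0.0003
grip_force: 0.0
```

Request:
move_arm --pt "0.08 0 0 0 0 0" --pt "0.16 0 0 0 0 0" --pt "0.24 0 0 0 0 0" --pt "0.3 0 0 0 0 0" --pt "0.36 0 0 0 0 0" --pt "0.42 0 0 0 0 0" --pt "0.48 0 0 0 0 0" --pt "0.54 0 0 0 0 0" --pt "0.6 0 0 0 0 0" --pt "0.6 0 0 0 0 0"

```text
time: 4.4
tool_pos: [0.4988, 0.0703, 0.0804]
tool_rot: [-3.141, 0.001, 0.208]
contact_force: [-1.2, -0.3, 0.5]
opening: 0.0003
grip_force: 0.7
```

Request:
move_arm --pt "0.05 0 0 0 0 0" --pt "0.09 0 0 0 0 0" --pt "0.12 0 0 0 0 0" --pt "0.15 0 0 0 0 0" --pt "0.17 0 0 0 0 0" --pt "0.17 0 0 0 0 0"

```text
time: 5.15
tool_pos: [0.515, 0.0736, 0.0805]
tool_rot: [-3.142, 0.001, 0.208]
contact_force: [-4.0, -1.4, -1.6]
opening: 0.0003
grip_force: 2.2
```

Request:
move_arm --pt "0.02 0 0 0 0 0" --pt "0.03 0 0 0 0 0" --pt "0.03 0 0 0 0 0"

```text
time: 5.52
tool_pos: [0.5149, 0.0736, 0.0806]
tool_rot: [-3.141, 0.008, 0.208]
contact_force: [-14.0, -5.4, 7.9]
opening: 0.0002
grip_force: 7.8
```

Request:
move_arm --pt "-0.1 0 0 0 0 0" --pt "-0.25 0 0 0 0 0" --pt "-0.25 0 -0.4 0 0 0" --pt "-0.25 0 -0.8 0 0 0" --pt "-0.25 0 -0.8 0 0 0"

```text
time: 6.15
tool_pos: [0.4968, 0.0692, 0.1642]
tool_rot: [3.14, -0.01, 0.208]
contact_force: [-0.1, 0.1, -0.4]
opening: 0.0006
grip_force: 0.0
```

Request:
move_arm --pt "0.1 0.5 0 0 0 0" --pt "0.22 1.0 0 0 0 0" --pt "0.22 1.0 0 0 0 0" --fingers -0.13

```text
time: 6.52
tool_pos: [0.5375, -0.027, 0.1598]
tool_rot: [3.141, -0.001, 0.204]
contact_force: [0.4, -0.7, 0.4]
opening: 0.026
grip_force: 0.0
```

Request:
move_arm --pt "0 0.26 0 0 0 -0.055" --pt "0 0.26 0 0 0 -0.11" --pt "0 0.26 0 0 0 -0.165" --pt "0 0.26 0 0 0 -0.22" --pt "0 0.26 0 0 0 -0.275" --pt "0 0.26 0 0 0 -0.33" --pt "0 0.26 0 0 0 -0.38" --pt "0 0.26 0 0 0 -0.414" --pt "0 0.26 0 0 0 -0.414" --pt "0 0.26 0 0 0 -0.414"

```text
time: 7.78
tool_pos: [0.5413, -0.0491, 0.1604]
tool_rot: [-3.141, -0.0, 1.507]
contact_force: [-0.5, 0.7, 0.0]
opening: 0.04
grip_force: 0.0
```

```bash
python3 - <<'E'
from h import *
im,P,c=snap("wrist"); s=robot.observe(); print(s["time"],s["tool_pos"],s["tool_rot"],s["qpos"],s["opening"])
cv2.imwrite("pics/w2.png",im[:,:,::-1]);np.savez("w2.npz",im=im,P=P)
f=np.load("fr.npz");y=float(f["yaw"]);Rz=np.array([[np.cos(y),-np.sin(y)],[np.sin(y),np.cos(y)]])
print("L",(s["tool_pos"][:2]-f["c"])@Rz, s["tool_rot"][2]-y)
L=(P[...,:2]-f["c"])@Rz; z=P[...,2]
t=(z>.094)&(z<.112)&(abs(L[...,1]-.04)<.035)&(L[...,0]<.02)&(L[...,0]>-.1)
print("tab",t.sum(),np.percentile(L[t],[2,50,98],axis=0) if t.sum() else 0)
h=(z>.078)&(z<.087)&(abs(L[...,1]-.04)<.06)&(L[...,0]<0)
print("hatch",h.sum(),np.percentile(L[h],[1,50,99],axis=0) if h.sum() else 0)
E
```

```text
7.825 [ 0.54133471 -0.04924095  0.1604926 ] [-3.14152218e+00 -6.46949421e-05  1.50723342e+00] [-2.31762500e-01  4.36697660e-01  1.57182502e+00  5.73932206e-05
  1.13315029e+00 -1.68223927e-01] 0.04008870546378221
L [-0.04076678 -0.08427467] 1.300580216358137
tab 803 [[-0.03086477  0.01064686]
 [-0.02790895  0.02810669]
 [-0.02502786  0.04428869]]
hatch 5227 [[-0.03032296 -0.01922093]
 [-0.0142565   0.01189927]
 [-0.00032129  0.04603339]]
```

View pics/w2.png

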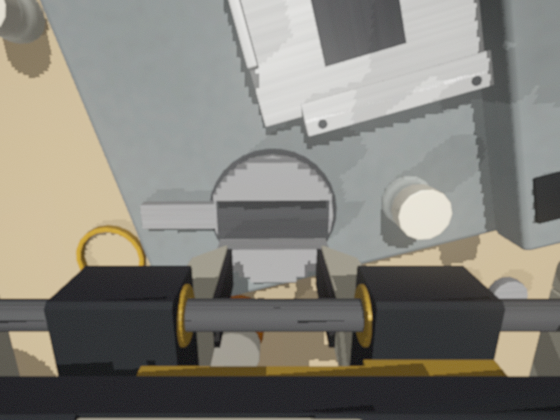

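Request:
move_arm --pt "0.0 0.0 0.3 0 0 0" --pt "0.0 0 0.55 0 0 0" --pt "0 0 0.65 0 0 0" --pt "0 0 0.73 0 0 0" --pt "0 0 0.73 0 0 0"

```text
time: 8.45
tool_pos: [0.5415, -0.0496, 0.0878]
tool_rot: [3.142, 0.0, 1.508]
contact_force: [0.6, -0.1, 0.9]
opening: 0.0398
grip_force: 0.0
```

Request:
move_arm --pt "0 0 0 0 0 0.04" --pt "0 0 0 0 0 0.08" --pt "0 0 0 0 0 0.12" --pt "0 0 0 0 0 0.16" --pt "0 0 0 0 0 0.2" --pt "0 0 0 0 0 0.2"

```text
time: 9.2
tool_pos: [0.5415, -0.0507, 0.0886]
tool_rot: [3.14, 0.001, 0.879]
contact_force: [-2.3, -4.3, 0.6]
opening: 0.0397
grip_force: 2.4
```

Request:
move_arm --pt "0 0 0 0 0 0.04" --pt "0 0 0 0 0 0.08" --pt "0 0 0 0 0 0.12" --pt "0 0 0 0 0 0.16" --pt "0 0 0 0 0 0.2" --pt "0 0 0 0 0 0.22" --pt "0 0 0 0 0 0.22"

```text
time: 10.07
tool_pos: [0.5409, -0.0512, 0.0885]
tool_rot: [3.139, 0.001, 0.189]
contact_force: [-4.3, -7.6, 1.5]
opening: 0.0401
grip_force: 3.6
```

```bash
python3 - <<'E'
from h import *
s=robot.observe();print(s["torque"],s["contact_force"],s["tool_rot"],s["joint_efforts"])
E
```

```text
[-1.20500894  0.75398692  0.10875929] [-4.31675204 -7.55059104  1.46610274] [3.13920059e+00 1.36023567e-03 1.89057191e-01] [  4.19177637 -47.38751292 -21.07122123   2.19847709  -0.85916637
   0.38440601]
```

Request:
move_arm --pt "0 0 0 0 0 0.02" --pt "0 0 0 0 0 0.035" --pt "0 0 0 0 0 0.05" --pt "0 0 0 0 0 0.05"

```text
time: 10.58
tool_pos: [0.5406, -0.0511, 0.0884]
tool_rot: [3.139, 0.002, 0.032]
contact_force: [-5.3, -7.1, 0.5]
opening: 0.0401
grip_force: 3.7
```

```bash
python3 - <<'E'
from h import *
s=robot.observe();print(s["torque"],s["contact_force"],s["tool_rot"],s["joint_efforts"])
im,P,c=snap("side");np.savez("s2.npz",P=P)
f=np.load("fr.npz");y=float(f["yaw"]);Rz=np.array([[np.cos(y),-np.sin(y)],[np.sin(y),np.cos(y)]])
cv2.imwrite("pics/s2.png",cv2.resize(im[150:290,200:390],None,fx=4,fy=4)[:,:,::-1])
E
```

```text
[-1.11799547  0.87873332  0.15257251] [-5.34364117 -7.12968088  0.46838078] [3.13925880e+00 1.52006693e-03 3.21253007e-02] [  3.78353477 -47.24858165 -21.45920098   2.02721424  -1.13636401
   0.31816578]
```

Not at the stop yet; continue gently.

Request:
move_arm --pt "0 0 0 0 0 0.01" --pt "0 0 0 0 0 0.02" --pt "0 0 0 0 0 0.03" --pt "0 0 0 0 0 0.03"

```text
time: 11.12
tool_pos: [0.5402, -0.0509, 0.0885]
tool_rot: [3.138, 0.002, -0.058]
contact_force: [-7.1, -5.4, 3.0]
opening: 0.0398
grip_force: 24.2
```

Request:
move_arm --pt "0 0 0 0 0 0.01" --pt "0 0 0 0 0 0.02" --pt "0 0 0 0 0 0.02"

```text
time: 11.5
tool_pos: [0.5401, -0.0507, 0.0885]
tool_rot: [3.136, 0.002, -0.113]
contact_force: [-7.2, -3.3, 4.0]
opening: 0.04
grip_force: 65.6
```

```bash
python3 - <<'E'
from h import *
s=robot.observe();print(s["torque"],s["contact_force"],s["tool_rot"],s["joint_efforts"])
E
```

```text
[-0.87938364  1.12191938  4.51487391] [-7.21566577 -3.26822732  4.00862444] [ 3.13635604e+00  2.34039808e-03 -1.13412047e-01] [ -1.49988726 -46.23910546 -21.83606386   4.21665162  -1.70317423
   4.58489969]
```

Request:
move_arm --pt "0 0 0 0 0 -0.04" --pt "0 0 0 0 0 -0.08" --pt "0 0 0 0 0 -0.08" --pt "0 0 -0.2 0 0 -0.08" --pt "0 0 -0.6 0 0 -0.08" --pt "0 0 -1.0 0 0 -0.08"

```text
time: 12.25
tool_pos: [0.5415, -0.0495, 0.1891]
tool_rot: [-3.142, -0.0, 0.123]
contact_force: [0.3, 0.4, 0.4]
opening: 0.04
grip_force: 0.0
```

Request:
move_arm --pt "-0.5 0 -0.4 0 0 0" --pt "-1.0 0 -0.8 0 0 0" --pt "-1.0 0 -0.8 0 0 0" --pt "-1.0 0 -0.8 0 0 0"

```text
time: 12.75
tool_pos: [0.4426, -0.0622, 0.268]
tool_rot: [3.141, -0.002, 0.124]
contact_force: [-1.1, 0.1, -1.0]
opening: 0.0396
grip_force: 0.0
```

```bash
python3 - <<'E'
from h import *
im,P,c=snap("wrist"); s=robot.observe(); print(s["time"],s["tool_pos"],s["contact_force"])
cv2.imwrite("pics/w3.png",im[:,:,::-1])
f=np.load("fr.npz");y=float(f["yaw"]);Rz=np.array([[np.cos(y),-np.sin(y)],[np.sin(y),np.cos(y)]])
L=(P[...,:2]-f["c"])@Rz; z=P[...,2]
t=(z>.096)&(z<.112)&(abs(L[...,1]-.04)<.035)&(L[...,0]<.02)&(L[...,0]>-.1)
print("tab",t.sum(),np.percentile(L[t],[2,50,98],axis=0))
g=(z>.0765)&(z<.093)&(L[...,1]>-.04)&(L[...,1]<.015)&(L[...,0]<-.034)&(L[...,0]>-.08)
print(g.sum());k=np.polyfit(L[g][:,1],L[g][:,0],1);print("tongue",np.median(L[g],0),"cam",np.pi/2+np.arctan(k[0]))
v=np.median(L[g],0)-[-.042,-.085];print("cam2",np.arctan2(v[1],-v[0]))
E
```

```text
12.8 [ 0.4426394 -0.0621053  0.2672271] [-1.17415184 -0.47686564 -0.39259802]
tab 612 [[-0.03054753  0.01059245]
 [-0.02782944  0.03935983]
 [-0.02467772  0.06847804]]
1060
tongue [-0.04272046 -0.01663346] cam 1.5724840983633852
cam2 1.5602585747655981
```

View pics/w3.png

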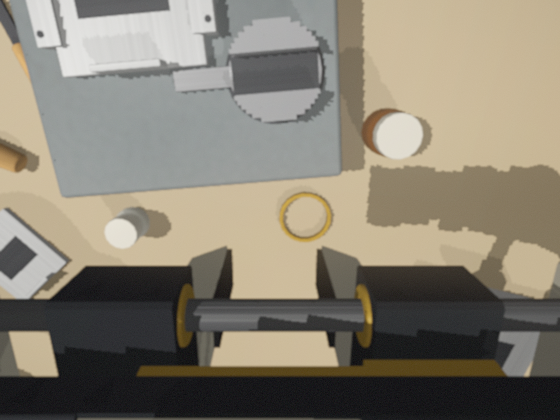

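The tongue (180–230, 80) lies across the hatch's near edge, the hatch is home, and the hand is clear.

```bash
python3 -c "
from cell import robot
print(robot.hand_in())"
```

```text
the job is handed in; nothing more can be done
None
```

The job is handed in: the hatch is pushed fully home (near edge measured at about x −30.5 mm; −30 mm is home), the cam is turned to its stop (about 1.57 rad) with its tongue across the hatch's near edge, and the hand is clear; no verdict was returned.

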